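# Lock the board holder's jaw with its rod

## Task

Push the sliding jaw of the circuit-board holder fully home against the board, so that its bore lines up with that of the fixed black lug (the near lug) at the end of the runway. Then slide the loose steel rod from the runway through the near lug, across the gap and through the jaw's lug, until the rod's rear end is flush with the near lug's outer face. Leave the things around the holder where they are.

Things in the scene. Friction and masses are not known exactly. Their poses are not given: they have to be found in the camera images.
- holder: Flat aluminium circuit-board holder, fixed, 360 (x) x 215 (y) mm. Origin: mid-length on its underside, 4 mm above the bench top; z up. The bores' line is parallel to its x axis at y = 0, z = 29 mm. The rod slides in towards +x, which points roughly to the robot's right. Between the two black lugs the floor is at z = 8: nothing under the rod there.
- runway (a point): Centre of the flat raised dark-grey runway where the rod starts, on its top (20 mm above the holder's underside); axes as the holder's. It spans +-112 mm in x and +-61 mm in y; its +x end meets the near lug. A lip 5 mm high and 5 mm wide runs along its -y edge, its inner side 57 mm from this point.
- fence (a point): Middle of the straight low fence's inner (-y) face, at its top edge, 8 mm above the runway; axes as the holder's. The fence runs along x, 205 mm long (+-102), 8 mm wide, up to the near lug. Its face is 8.3 mm beside the bores' line, so the rod lying on the runway against it is in line with the bores.
- near_bore (a point): Centre of the near lug's round 18 mm bore at its outer face, where the rod goes in (holder frame 45, 0, 29 mm; 9 mm above the runway, so the bore's bottom is level with it); axes as the holder's. The near lug is black, fixed, 25 mm thick in x (from this point to +25), 50 mm wide in y, its top 23 mm above this point. Bore rims chamfered 3 mm.
- jaw_bore (a point): On the sliding jaw: centre of its black lug's 18 mm bore (rims chamfered 3 mm) at the face towards the near lug; axes as the holder's. Lug: 20 mm thick in x (this point to +20), 44 mm wide in y (+-22), top 23 mm above and bottom 19 mm below this point; push its flat -y side. Jaw home: this point is 75 mm past near_bore on the same line (50 mm gap between lugs).
- board (a point): Centre of the green circuit board's top: 86 (x) x 64 (y) mm, flat, fixed in the holder; axes as the holder's.
- jaw (a joint): How far the sliding jaw is open, m: 0 = home against the board (hard stop), bores in line; up to 0.05. It moves along the holder's y; pushing it to the holder's +y closes it. Friction about 3 N; it stays where left.
- rod: Loose round polished steel rod (slippery, friction about 0.35 on everything), 16 mm diameter, 130 mm long, about 0.2 kg, same at both ends. Origin: its centre; x along its length. It starts lying on the runway, askew, away from the fence, and rolls easily sideways.
- multimeter: Bystander: blue handheld meter lying flat, 160 x 80 x 37 mm; origin centre of underside. Leave alone.
- flux_jar: Bystander: small labelled jar with white lid, 52 mm diameter, 50 mm tall; origin centre of underside. Leave alone.
- iron_stand: Bystander: black soldering-iron stand with yellow sponge and iron, base 150 x 75 mm, about 115 mm tall; origin centre of underside. Leave alone.
There are look-alikes about, which are no part of the job. Several things have the shape of the rod; the one meant has the colours described above.

How it is judged:
By the outcome, as a careful person would: the job done as asked, in the order asked, and still so for the second after the job is handed in, with the robot touching nothing.
It also fails if it takes over 54 s, if anything falls off the work surface, if the arm or the gripper's body presses on something with over 40 N, if the wrist force passes 120 N, or if a joint passes its speed limit or range.

## Robot

A 7-joint arm with a two-finger parallel gripper is mounted at the origin on the work surface. World frame = base frame: x ahead of the robot, y to its left, z up, the work surface at z = 0. Lengths are in mm, angles in rad, forces in N, time in s.
With the tool pointing down it reaches from about 350 to 900 mm from the base axis. Payload 19.9 kg.
Tool frame: the origin (TCP) lies at the very end of the fingers, on their centre line; the grasp point (between the pads) lies 19 mm behind it; z points along the fingers, y is the line along which they close (so a half turn about z gives the same grasp; the last joint's range is limited). The gripper opens to 94 mm and grips with 3 to 60 N. Pads are 16 mm wide; open, the fingers measure 119 mm over their backs; the gripper's body (75 mm by 177 mm) begins 78 mm behind the grasp point.
Start: joints at [1.183, 0.417, -0.01, 1.614, 0.005, 1.111, -0.053], TCP at [212.424, -587.771, 205.425] pointing down, gripper open.
Joint ranges: [-2.81, 2.81], [-0.39, 2.02], [-1.27, 1.25], [0.06, 2.57], [-1.19, 4.33], [0.19, 2], [-2.82, 2.82]. Speed limits (rad/s): [1.89, 1.89, 2.39, 2.39, 3.01, 3.01, 3.01].

## Interface

Orientations are given as a unit quaternion [x, y, z, w].
In Python, from workcell import manip gives the robot as it stands.
- The arm moves only by the tool send_rows, never from a script. Its argument "deltas" is one flat list of numbers, 7 for each row, row after row: the shift along the tool's x, y, z each as a share of 1 m, from -1 to 1, then the turn, a rotation vector about the tool's x, y, z each as a share of 60 degrees, from -1 to 1, then the opening, from -1 (shut) to 1 (fully open). A call has 1 to 10 rows; each row shifts and turns the commanded pose from where the row before left it, along the tool's axes as they then stand; what a row does not reach is not made up. A row lasts 1/8 s, in which the tool goes at most 62.5 mm and 10.7 degrees, less where a joint would pass 70% of its speed; a pose out of reach is approached as far as the arm can. A call with a number of a shift or a turn outside -1 to 1 is refused whole. A call with a gripper value outside its range is refused whole. The fingers move at their own pace and stop on an object; "grip_force" is the grip in N (left out, the last holds). Time passes only in rows, so rows that do not move let the fingers close. It gives the time, the measured TCP pose, the force, the opening and the grip force at its end, in the units of the state.
- manip.get_obs(): the state, without advancing time (a new reading comes with each control period).
- manip.capture(name): name is "scene" or "top"; returns a dict with "pixels" (420x560x3 uint8, red, green, blue), "range_z" (420x560 float32, mm along the optical axis (not along the pixel's ray), 0 where there is no reading), "vertical_fov" (degrees; the focal length in pixels is half the picture's height over the tangent of half this angle, whatever the lens; pixels are square), "cx", "cy" (the principal point, pixels), "extrinsics" (4x4, takes a point from camera to world coordinates). Camera axes: x right, y up, looking along -z (the intrinsics and any distortion apply to the point x, -y, -z); pixel columns grow to the right and rows downward; lengths in mm; the calibration is good to about 2 mm. A picture is of the moment at which its call begins.
- manip.hand_in(): hands the job in; it is judged then, once.
The state is a dict: "time": time; "q": joint angles; "joint_velocities": joint speeds; "joint_efforts": joint torques, N m; "ee_pos": TCP position; "eef_rot": TCP orientation; "force": force on the tool from outside, world axes, zero at the start; "ft_torque": the same for the moment, N m; "grip_width": opening from 0.0 (shut) to 1.0 (fully open); "finger_force": force on a finger pad.
Only numpy, scipy, OpenCV 4.12 (cv2) and the standard library are available. Lean on these libraries where they do the work, as an engineer would, in place of code of your own. Each camera call takes 0.05 s, during which the arm holds its last target. There are 200 camera calls.

## Working session

There is one attempt and no reset: what is moved stays moved. The work goes in short steps, Python scripts to look and compute and a tool call to move; the robot and the scene stay as the last step left them, time stands still between calls to the robot, and variables do not carry over. Pictures are saved under pics/ and viewed, at most 12 in all, crops included, and the job is handed in when it is done.

Besides the shell and the picture viewer there is one more tool, called as name(argument=value, ...) on one line, values as JSON. send_rows: Moves the arm, as the interface text tells. Shift numbers are shares of 1 m and turn numbers shares of 60 degrees, none past 1 either way. Its arguments: {"type":"object","properties":{"deltas":{"type":"array"},"grip_force":{"type":"number"}},"required":["deltas"]}

```bash
mkdir -p pics
cat > h.py <<'E'
import numpy as np,cv2
from workcell import manip
def cap(n):
    c=manip.capture(n); np.savez(f'pics/{n}.npz',**c); return c
def load(n): return dict(np.load(f'pics/{n}.npz'))
def ray(c,u,v):
    f=210/np.tan(np.radians(float(c['vertical_fov']))/2)
    d=np.array([(u-float(c['cx']))/f,-(v-float(c['cy']))/f,-1.])
    E=c['extrinsics']; return E[:3,3],E[:3,:3]@d
def onz(c,u,v,z):
    o,d=ray(c,u,v); return o+d*(z-o[2])/d[2]
def depthpt(c,u,v):
    o,d=ray(c,u,v); return o+d*float(c['range_z'][int(v),int(u)])
E
python3 - <<'E'
from h import *
for n in('scene','top'):
    c=cap(n); cv2.imwrite(f'pics/{n}0.png',c['pixels'][:,:,::-1]); print([k for k in c],c['vertical_fov'],c['cx'],c['cy'],c['extrinsics'].round(3).tolist())
print(manip.get_obs())
E
```

```text
['pixels', 'range_z', 'vertical_fov', 'cx', 'cy', 'extrinsics'] 54.48215495863359 280.0495551637339 203.98585625429945 [[-0.717, -0.48, 0.506, 1016.227], [0.697, -0.508, 0.506, 549.614], [0.014, 0.715, 0.699, 853.593], [0.0, 0.0, 0.0, 1.0]]
['pixels', 'range_z', 'vertical_fov', 'cx', 'cy', 'extrinsics'] 44.637261789739696 276.369667723234 215.0525264553069 [[0.026, 0.997, -0.07, 366.589], [-1.0, 0.025, -0.017, -20.115], [-0.015, 0.07, 0.997, 1433.119], [0.0, 0.0, 0.0, 1.0]]
{'time': 0.1, 'q': array([ 1.18251325,  0.41792062, -0.01031298,  1.61407147,  0.00473763,
        1.11067316, -0.05301885]), 'joint_velocities': array([-0.00171989, -0.00066741,  0.00081042, -0.00131418, -0.00030002,
        0.00129697,  0.00041328]), 'joint_efforts': array([ 2.33787061e-03, -8.52576327e+01,  6.40671384e-01, -4.26693785e+01,
       -4.88636456e-02,  1.64025393e-02,  1.08443089e-04]), 'ee_pos': array([ 212.30157156, -587.50707396,  204.9017105 ]), 'eef_rot': array([ 9.85003898e-01,  1.72531286e-01, -1.45522012e-04, -5.04471181e-04]), 'force': array([-0.58691105, -0.02242587, -0.10901339]), 'ft_torque': array([ 0.01316104, -0.01160398,  0.01861883]), 'finger_force': 0.0, 'grip_width': 1.0015649881428257}
```

View pics/top0.png

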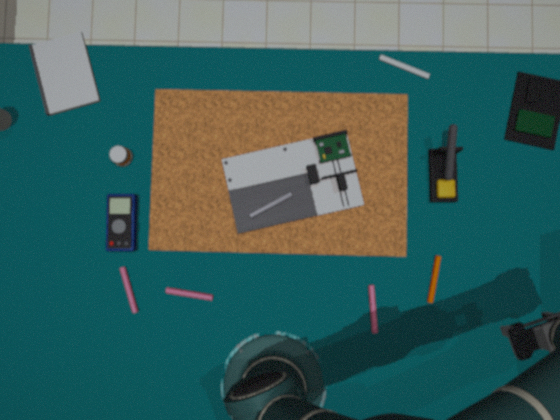

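View pics/scene0.png

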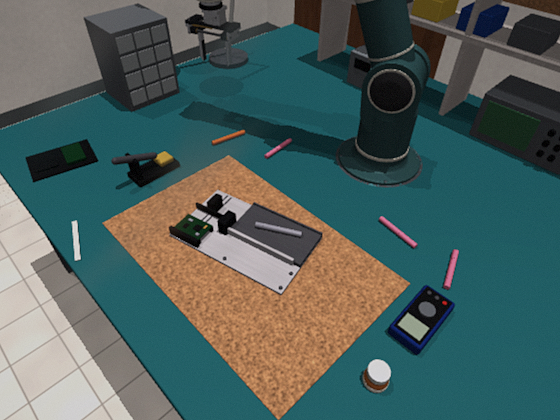

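Rod candidates in the top view: pink (128,290), (189,294) and (373,308), orange (434,279), white (404,66), and grey steel on the dark runway (270,205). I choose the grey one, by colour and by its place on the runway. I'll check it in a close crop.

```bash
cat > m.py <<'E'
from h import *
def cloud(c):
    H,W=c['range_z'].shape; v,u=np.mgrid[:H,:W]
    f=210/np.tan(np.radians(float(c['vertical_fov']))/2)
    r=c['range_z'].astype(float)
    P=np.stack([(u-float(c['cx']))/f*r,-(v-float(c['cy']))/f*r,-r],-1)
    return P@c['extrinsics'][:3,:3].T+c['extrinsics'][:3,3]
if __name__=='__main__':
    for n in('top','scene'):
        c=load(n);P=cloud(c);hsv=cv2.cvtColor(c['pixels'],cv2.COLOR_RGB2HSV)
        a,b,cc,d=((200,380,120,245) if n=='top' else (150,340,180,300))
        sub=np.zeros(P.shape[:2],bool);sub[cc:d,a:b]=1
        cork=(hsv[...,1]>85)&(hsv[...,0]<25)
        m=sub&~cork&(c['range_z']>0)&(P[...,2]>-5)&(P[...,2]<80)
        k=cv2.morphologyEx(m.astype(np.uint8),cv2.MORPH_OPEN,np.ones((3,3)))
        N,L,S,_=cv2.connectedComponentsWithStats(k);i=1+S[1:,4].argmax();m=L==i
        print(n,S[i],'z pct',np.percentile(P[m][:,2],[2,25,50,75,98]).round(1), 'cork z',np.median(P[...,2][sub&cork]).round(1))
        print(' rect world',cv2.minAreaRect(P[m][:,:2].astype(np.float32)))
        # rod: grey brighter on runway
        print(' z samples', {p:P[p[1],p[0]].round(0).tolist() for p in ([(251,215),(270,205),(290,194),(240,180),(245,225),(330,207)] if n=='top' else [(278,229),(260,225),(298,234),(250,270)])})
        x=cv2.resize(c['pixels'][cc:d,a:b],None,fx=4,fy=4,interpolation=cv2.INTER_CUBIC)
        x=cv2.convertScaleAbs(x,alpha=1.5)
        cv2.imwrite(f'pics/{n}_crop.png',x[:,:,::-1])
E
python3 m.py
```

```text
top [ 221  131  143  102 9939] z pct [ 5.9 12.1 18.9 26.4 54.8] cork z 4.2
 rect world ((562.54345703125, -37.576995849609375), (220.13954162597656, 366.5953674316406), 14.191489219665527)
 z samples {(251, 215): [463.0, 73.0, 35.0], (270, 205): [491.0, 22.0, 37.0], (290, 194): [523.0, -32.0, 36.0], (240, 180): [562.0, 109.0, 7.0], (245, 225): [435.0, 90.0, 26.0], (330, 207): [492.0, -145.0, 10.0]}
scene [ 171  190  151  104 8074] z pct [ 8.8 12.6 21.5 26.1 55.2] cork z 4.6
 rect world ((561.843505859375, -41.10173034667969), (217.4415740966797, 369.2111511230469), 14.389902114868164)
 z samples {(278, 229): [496.0, 23.0, 35.0], (260, 225): [524.0, -18.0, 40.0], (298, 234): [470.0, 73.0, 36.0], (250, 270): [630.0, 60.0, 13.0]}
```

View pics/top_crop.png

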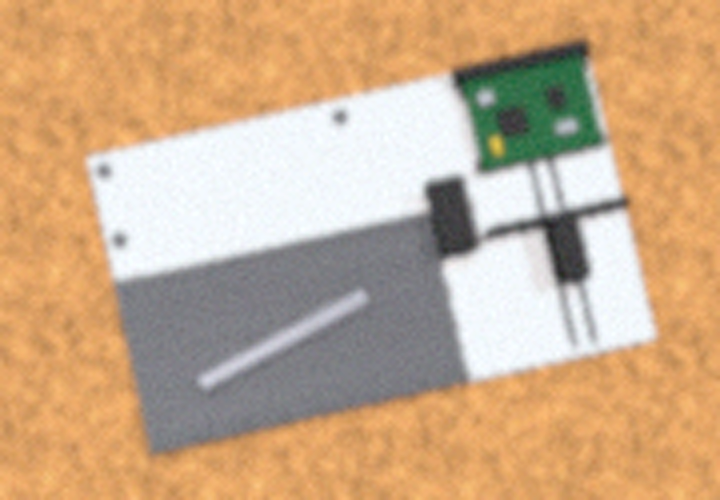

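View pics/scene_crop.png

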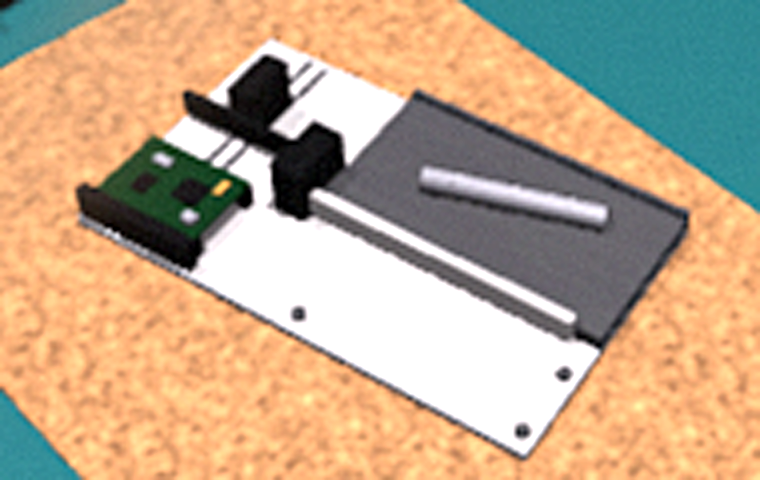

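```bash
cat > fit.py <<'E'
from h import *
from scipy.optimize import least_squares
F={'top':[((88,157),(-180,107.5,12)),((655,340),(180,-107.5,12)),((152,453),(-179,-107.5,29)),((120,281),(-179,15,24)),((466,383),(45,-107.5,29))],
'scene':[((525,459),(-180,107.5,12)),((270,40),(180,-107.5,12)),((688,212),(-179,-107.5,29)),((415,93),(45,-107.5,29)),((577,318),(-160,8.3,32))]}
off={'top':(200,120),'scene':(150,180)}
allW=[];allH=[]
def R(t): return np.array([[np.sin(t),np.cos(t)],[-np.cos(t),np.sin(t)]]) # cols: xh, yh
def solve(W,H):
    s=least_squares(lambda p:((R(p[2])@H.T).T+p[:2]-W).ravel(),[562,-39,.25],loss='soft_l1',f_scale=3)
    return s.x,((R(s.x[2])@H.T).T+s.x[:2]-W).round(1).tolist()
for n in F:
    c=load(n);W=np.array([onz(c,(u+.5)/4-.5+off[n][0],(v+.5)/4-.5+off[n][1],h[2])[:2] for (u,v),h in F[n]]);H=np.array([h[:2] for _,h in F[n]],float)
    print(n,*solve(W,H)); allW.append(W);allH.append(H)
p,r=solve(np.vstack(allW),np.vstack(allH));print('all',p,np.degrees(p[2]))
def toh(xy): return R(p[2]).T@(np.asarray(xy)-p[:2])
for n,pts in {'top':[(201,384,32),(366,295,32)],'scene':[(422,178,34),(607,214,34)]}.items():
    c=load(n); e=[onz(c,(u+.5)/4-.5+off[n][0],(v+.5)/4-.5+off[n][1],z)[:2] for u,v,z in pts]
    print('rod',n,[a.round(1) for a in e],'holder',[toh(a).round(1) for a in e])
# jaw lug top centre, near lug top centre
for n,pts in {'top':[('near',447,212),('jaw',563,245)],'scene':[('near',318,140),('jaw',265,75)]}.items():
    c=load(n)
    for k,u,v in pts: print(n,k,toh(onz(c,(u+.5)/4-.5+off[n][0],(v+.5)/4-.5+off[n][1],56)[:2]).round(1))
np.save('pose.npy',p)
E
python3 fit.py
```

```text
top [ 5.60487977e+02 -3.80162144e+01  2.45692846e-01] [[0.7, 0.6], [-0.9, -1.7], [-0.2, 0.4], [-0.3, 3.8], [0.7, -2.4]]
scene [ 5.64499472e+02 -3.56362870e+01  2.48457675e-01] [[1.4, 0.5], [1.2, 0.1], [0.9, 2.1], [-1.4, -1.9], [-2.7, -0.7]]
all [ 5.62370352e+02 -3.66885503e+01  2.47619973e-01] 14.187579348553774
rod top [array([461. ,  76.6]), array([525.2, -35.3])] holder [array([-134.6,  -70.5]), array([-10.5, -35.7])]
rod scene [array([527.9, -34.1]), array([459.8,  75.7])] holder [array([-11. , -32.8]), array([-134.1,  -71.9])]
top near [54.7  4.8]
top jaw [126.1 -34.6]
scene near [56.4 -7.6]
scene jaw [126.4 -39.1]
```

send_rows(deltas=[0,0,0,0,0,0.095,-1,0.043,-0.035,0.008,0,0,0,-1,0.043,-0.035,0.008,0,0,0,-1,0.043,-0.035,0.008,0,0,0,-1,0.043,-0.035,0.008,0,0,0,-1,0.043,-0.035,0.008,0,0,0,-1,0.043,-0.035,0.008,0,0,0,-1,0.043,-0.035,0.008,0,0,0,-1,0.043,-0.035,0.008,0,0,0,-1,0.043,-0.035,0.008,0,0,0,-1])

```text
time: 1.35
ee_pos: [511.3, -186.1, 133.1]
eef_rot: [0.992, 0.123, -0.0, -0.0]
force: [1.4, 0.4, -0.2]
grip_width: 0.007
finger_force: 0.0
```

```bash
cat > st.py <<'E'
from h import *
from scipy.spatial.transform import Rotation as Ro
def st():
    o=manip.get_obs();p=np.load('pose.npy');t=p[2];s,c=np.sin(t),np.cos(t)
    M=np.array([[s,-c],[c,s]]);q=Ro.from_quat(o['eef_rot'])
    T=q.as_matrix();print('t',round(o['time'],2),'holder xy',(M@(o['ee_pos'][:2]-p[:2])).round(1),'z',o['ee_pos'][2].round(1),'F_h',(M@o['force'][:2]).round(1),o['force'][2].round(1),'yaw err(deg about tool z needed)',np.degrees(np.arctan2(T[1,0],T[0,0])-t).round(2),'zax',T[:,2].round(4),'grip',round(o['grip_width'],3))
if __name__=='__main__': st()
E
python3 st.py
```

```text
t 1.35 holder xy [132.3 -86.2] z 133.1 F_h [0.  1.4] -0.2 yaw err(deg about tool z needed) -0.03 zax [-2.e-04  1.e-04 -1.e+00] grip 0.007
```

send_rows(deltas=[0,-0.002,0.035,0,0,0,-1,0,0,0.035,0,0,0,-1,0,0,0.035,0,0,0,-1,0.01,0,0,0,0,0,-1,0.008,0,0,0,0,0,-1,0.008,0,0,0,0,0,-1,0.008,0,0,0,0,0,-1,0.008,0,0,0,0,0,-1,0,0,0,0,0,0,-1])

```text
time: 2.48
ee_pos: [551.6, -175.1, 28.6]
eef_rot: [0.992, 0.124, 0.0, 0.0]
force: [0.1, -0.5, -0.4]
grip_width: 0.004
finger_force: 0.0
```

```bash
python3 st.py
```

```text
t 2.48 holder xy [131.6 -44.3] z 28.6 F_h [ 0.4 -0.1] -0.4 yaw err(deg about tool z needed) 0.01 zax [ 9.e-04  1.e-04 -1.e+00] grip 0.004
```

send_rows(deltas=[0.004,0,0,0,0,0,-1,0.004,0,0,0,0,0,-1,0.003,0,0,0,0,0,-1])

```text
time: 2.85
ee_pos: [561.6, -172.7, 28.4]
eef_rot: [0.992, 0.123, -0.0, -0.0]
force: [-2.4, -0.5, 2.5]
grip_width: 0.005
finger_force: 1.5
```

send_rows(deltas=[0.001,0,0,0,0,0,-1,0.001,0,0,0,0,0,-1])

```text
time: 3.1
ee_pos: [563.3, -172.2, 28.4]
eef_rot: [0.992, 0.123, -0.0, -0.0]
force: [-2.9, -0.7, 2.7]
grip_width: 0.003
finger_force: 1.5
```

send_rows(deltas=[0.001,0,0,0,0,0,-1])

```text
time: 3.22
ee_pos: [564.3, -172.0, 28.4]
eef_rot: [0.992, 0.123, -0.0, -0.0]
force: [-3.4, -1.4, 2.1]
grip_width: 0.003
finger_force: 1.5
```

```bash
python3 st.py
python3 - <<'E'
from h import *
c=cap('scene');x=cv2.resize(c['pixels'][190:260,160:260],None,fx=6,fy=6,interpolation=cv2.INTER_CUBIC)
cv2.imwrite('pics/jaw1.png',cv2.convertScaleAbs(x,alpha=1.6)[:,:,::-1])
E
```

```text
t 3.23 holder xy [131.7 -31.3] z 28.4 F_h [ 0.6 -3.6] 2.1 yaw err(deg about tool z needed) -0.03 zax [-1.e-04  1.e-04 -1.e+00] grip 0.003
```

View pics/jaw1.png

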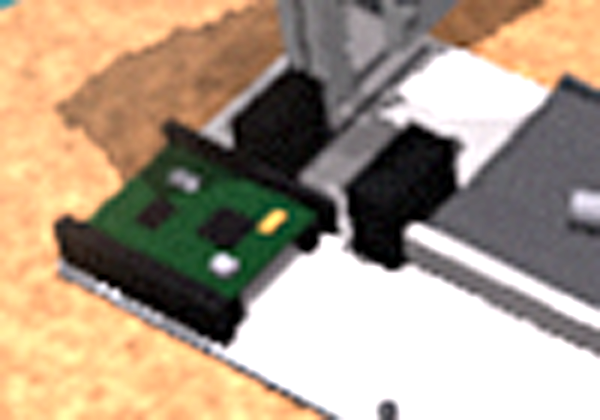

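The jaw bar is almost on the board: crop (165,130)–(330,215) against the board edge. The force is still only friction, so I'll keep stepping until the hard stop shows.

send_rows(deltas=[0.001,0,0,0,0,0,-1])

```text
time: 3.4
ee_pos: [565.2, -171.8, 28.4]
eef_rot: [0.992, 0.123, -0.0, -0.0]
force: [-2.7, -0.8, 0.5]
grip_width: 0.002
finger_force: 1.5
```

send_rows(deltas=[0.001,0,0,0,0,0,-1])

```text
time: 3.52
ee_pos: [566.3, -171.5, 28.4]
eef_rot: [0.992, 0.123, -0.0, -0.0]
force: [-3.3, -1.5, 1.2]
grip_width: 0.001
finger_force: 1.5
```

send_rows(deltas=[0.001,0,0,0,0,0,-1])

```text
time: 3.65
ee_pos: [566.8, -171.4, 28.4]
eef_rot: [0.992, 0.123, -0.001, -0.0]
force: [-10.3, -1.4, 7.7]
grip_width: 0.002
finger_force: 5.0
```

send_rows(deltas=[0.001,0,0,0,0,0,-1])

```text
time: 3.78
ee_pos: [566.8, -171.4, 28.3]
eef_rot: [0.992, 0.123, -0.001, -0.0]
force: [-17.1, -2.4, 12.1]
grip_width: 0.006
finger_force: 8.2
```

send_rows(deltas=[-0.015,0,0,0,0,0,-1,0,0,-0.05,0,0,0,-1,0,0,-0.05,0,0,0,-1,-0.009,-0.041,0,0,0,0,1,-0.009,-0.041,0,0,0,0,1,-0.009,-0.041,0,0,0,0,1,-0.01,-0.041,0,0,0,0,1,-0.009,-0.041,0,0,0,0,1,0,0,0.03,0,0,0,1,0,0,0.03,0,0,0,1])

```text
time: 5.03
ee_pos: [459.1, 13.2, 68.2]
eef_rot: [0.992, 0.124, 0.001, 0.0]
force: [0.8, 0.2, 0.1]
grip_width: 0.713
finger_force: 0.0
```

```bash
python3 - <<'E'
import numpy as np
p=np.load('pose.npy');p[:2]+=1.3*np.array([np.cos(p[2]),np.sin(p[2])]);np.save('pose.npy',p)
E
python3 st.py
```

```text
t 5.03 holder xy [-73.7 -89.2] z 68.2 F_h [0.  0.8] 0.1 yaw err(deg about tool z needed) 0.03 zax [ 2.3e-03  2.0e-04 -1.0e+00] grip 0.713
```

send_rows(deltas=[-0.002,0,0,0,0,0,1,0,0,0.02,0,0,0,1,0,0,0.02,0,0,0,1,0,0,0,0,0,0,1,0.004,0,0,0,0,0,1,0.004,0,0,0,0,0,1,0.004,0,0,0,0,0,1,0.004,0,0,0,0,0,1])

```text
time: 6.02
ee_pos: [472.9, 16.4, 28.7]
eef_rot: [0.992, 0.123, 0.0, -0.0]
force: [-0.1, -1.0, 1.2]
grip_width: 1.0
finger_force: 0.3
```

```bash
python3 st.py
cat > rod.py <<'E'
from h import *
import sys
# rod on runway: bright blob over dark runway in scene view, restrict by holder coords of ray at z=34
c=cap('scene');p=np.load('pose.npy');t=p[2];M=np.array([[np.sin(t),-np.cos(t)],[np.cos(t),np.sin(t)]])
im=c['pixels'];x=cv2.resize(im[185:285,170:345],None,fx=4.5,fy=4.5,interpolation=cv2.INTER_CUBIC)
cv2.imwrite(f'pics/{sys.argv[1]}.png',cv2.convertScaleAbs(x,alpha=1.5)[:,:,::-1])
E
python3 rod.py r1
```

```text
t 6.03 holder xy [-73.4 -75.1] z 28.7 F_h [ 0.9 -0.4] 1.2 yaw err(deg about tool z needed) -0.02 zax [ 2.e-04  1.e-04 -1.e+00] grip 1.0
```

View pics/r1.png

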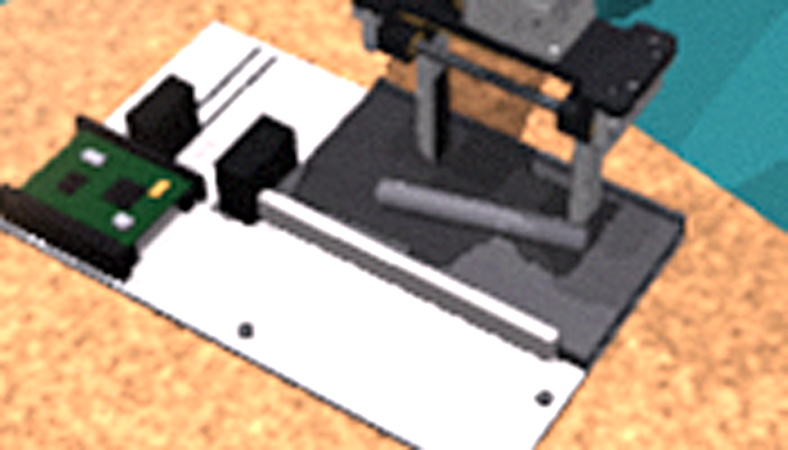

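The left finger at (583,210) is pushing the rod's rear end. The rod is turning parallel and the jaw has stayed closed, so I'll continue the sweep.

send_rows(deltas=[0.004,0,0,0,0,0,1,0.004,0,0,0,0,0,1,0.004,0,0,0,0,0,1,0.004,0,0,0,0,0,1,0.004,0,0,0,0,0,1,0.004,0,0,0,0,0,1,0.004,0,0,0,0,0,1,0.004,0,0,0,0,0,1,0.004,0,0,0,0,0,1,0.004,0,0,0,0,0,1])

```text
time: 7.32
ee_pos: [511.5, 26.1, 28.4]
eef_rot: [0.992, 0.123, -0.0, -0.0]
force: [-1.0, -0.5, -0.1]
grip_width: 1.001
finger_force: 0.4
```

send_rows(deltas=[0.004,0,0,0,0,0,1,0.004,0,0,0,0,0,1,0.003,0,0,0,0,0,1,0.002,0,0,0,0,0,1,0.001,0,0,0,0,0,1])

```text
time: 7.95
ee_pos: [524.9, 29.5, 28.4]
eef_rot: [0.992, 0.123, -0.0, -0.0]
force: [-1.1, -0.2, 0.8]
grip_width: 1.001
finger_force: 0.3
```

```bash
python3 st.py;python3 rod.py r2
```

```text
t 7.95 holder xy [-73.4 -21.4] z 28.4 F_h [-0.1 -1.1] 0.8 yaw err(deg about tool z needed) -0.02 zax [-1.e-04  1.e-04 -1.e+00] grip 1.001
```

View pics/r2.png

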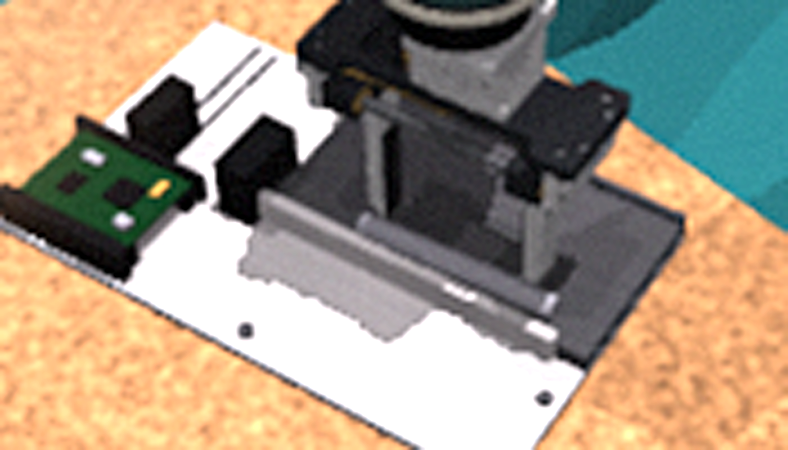

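The rod is parallel to the fence, from (360,220) to (552,302), and about 5 mm short of it. I'll close the rest gently.

send_rows(deltas=[0.002,0,0,0,0,0,1,0.002,0,0,0,0,0,1])

```text
time: 8.25
ee_pos: [528.8, 30.5, 28.5]
eef_rot: [0.992, 0.123, -0.0, -0.0]
force: [0.0, 0.3, 0.6]
grip_width: 1.0
finger_force: 0.3
```

send_rows(deltas=[0.001,0,0,0,0,0,1])

```text
time: 8.38
ee_pos: [529.8, 30.8, 28.4]
eef_rot: [0.992, 0.123, -0.0, -0.0]
force: [-2.5, -0.2, 0.5]
grip_width: 0.998
finger_force: 1.2
```

send_rows(deltas=[0.001,0,0,0,0,0,1])

```text
time: 8.5
ee_pos: [530.0, 30.8, 28.3]
eef_rot: [0.992, 0.123, -0.001, 0.0]
force: [-7.4, -1.3, 5.1]
grip_width: 1.002
finger_force: 3.9
```

```bash
python3 st.py
```

```text
t 8.5 holder xy [-73.4 -16.2] z 28.3 F_h [-0.6 -7.5] 5.1 yaw err(deg about tool z needed) -0.01 zax [-1.6e-03 -3.0e-04 -1.0e+00] grip 1.002
```

send_rows(deltas=[-0.003,0,0,0,0,0,1,-0.009,0,0,0,0,0,1,0,0,-0.05,0,0,0,1,0.008,-0.031,0,0,0,0,-1,0.008,-0.031,0,0,0,0,-1,0.009,-0.031,0,0,0,0,-1,0,0,0,0,0,0,-1,0,0,0,0,0,0,-1,0,0,0,0,0,0,-1])

```text
time: 9.62
ee_pos: [520.4, 123.2, 78.4]
eef_rot: [0.992, 0.123, -0.0, 0.0]
force: [-0.1, -0.2, -0.0]
grip_width: 0.402
finger_force: 0.0
```

```bash
python3 st.py;python3 rod.py r3
```

```text
t 9.62 holder xy [-165.2   -2.8] z 78.4 F_h [ 0.2 -0.1] -0.0 yaw err(deg about tool z needed) -0.1 zax [-1.e-04 -3.e-04 -1.e+00] grip 0.402
```

View pics/r3.png

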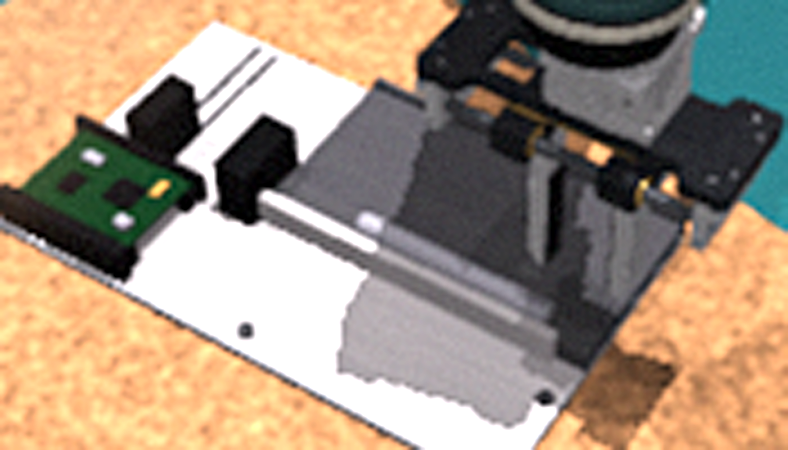

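The rod rests against the fence from (368,218) to (550,300), with its rear near the fence end. I'll go 6 mm further back, finish closing and descend.

Run:
```python
from h import *
c=load('scene');p=np.load('pose.npy');t=p[2];M=np.array([[np.sin(t),-np.cos(t)],[np.cos(t),np.sin(t)]])
for u,v in((550,300),(366,218)): print(M@(onz(c,u/4.5+170,v/4.5+185,34)[:2]-p[:2]))
```

```text
[-145.49357509   -5.24220877]
[-21.46185222  -0.60381664]
```

send_rows(deltas=[0,-0.006,0,0,0,0,-1,0,0,0,0,0,0,-1,0,0,0.02,0,0,0,-1,0,0,0,0,0,0,-1,0,0,0,0,0,0,-1])

```text
time: 10.3
ee_pos: [519.2, 130.2, 58.9]
eef_rot: [0.992, 0.123, 0.0, -0.0]
force: [0.6, -0.1, -0.6]
grip_width: 0.005
finger_force: 0.0
```

send_rows(deltas=[0,0,0.016,0,0,0,-1,0,0,0.015,0,0,0,-1,0,0.004,0,0,0,0,-1,0,0.004,0,0,0,0,-1,0,0.004,0,0,0,0,-1,0,0.004,0,0,0,0,-1,0,0.004,0,0,0,0,-1,0,0.004,0,0,0,0,-1,0,0.004,0,0,0,0,-1,0,0.004,0,0,0,0,-1])

```text
time: 11.55
ee_pos: [526.9, 98.9, 27.5]
eef_rot: [0.992, 0.123, -0.0, -0.0]
force: [0.0, 2.0, 0.7]
grip_width: 0.003
finger_force: 0.6
```

send_rows(deltas=[0,0.004,0,0,0,0,-1,0,0.004,0,0,0,0,-1,0,0.004,0,0,0,0,-1,0,0.004,0,0,0,0,-1,0,0.004,0,0,0,0,-1])

```text
time: 12.18
ee_pos: [531.8, 79.4, 27.4]
eef_rot: [0.992, 0.123, -0.0, -0.0]
force: [-0.7, 1.0, 1.3]
grip_width: 0.004
finger_force: 0.6
```

```bash
python3 st.py;python3 rod.py r4
```

```text
t 12.18 holder xy [-120.1   -2.5] z 27.4 F_h [-1.1 -0.4] 1.3 yaw err(deg about tool z needed) -0.02 zax [-1.e-04  1.e-04 -1.e+00] grip 0.004
```

View pics/r4.png

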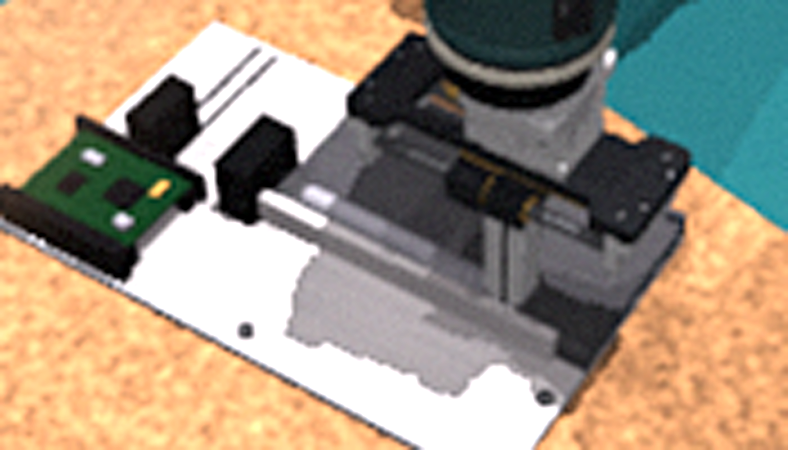

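The rod is sliding along the fence. Its front is at (318,192) and the finger is behind it at (507,285), with about 1 N of push. Next it enters the near lug.

send_rows(deltas=[0,0.004,0,0,0,0,-1,0,0.004,0,0,0,0,-1,0,0.004,0,0,0,0,-1,0,0.004,0,0,0,0,-1,0,0.003,0,0,0,0,-1,0,0.003,0,0,0,0,-1])

```text
time: 12.98
ee_pos: [537.1, 58.2, 27.4]
eef_rot: [0.992, 0.123, -0.0, -0.0]
force: [0.2, 1.4, -0.4]
grip_width: 0.005
finger_force: 0.4
```

send_rows(deltas=[0,0.003,0,0,0,0,-1,0,0.003,0,0,0,0,-1,0,0.003,0,0,0,0,-1])

```text
time: 13.35
ee_pos: [539.4, 49.5, 27.4]
eef_rot: [0.992, 0.123, -0.0, -0.0]
force: [-0.0, 0.3, -0.0]
grip_width: 0.005
finger_force: 0.4
```

send_rows(deltas=[0,0.004,0,0,0,0,-1,0,0.004,0,0,0,0,-1,0,0.004,0,0,0,0,-1])

```text
time: 13.72
ee_pos: [542.3, 37.7, 27.5]
eef_rot: [0.992, 0.123, -0.0, -0.0]
force: [-1.5, 0.2, -0.5]
grip_width: 0.007
finger_force: 0.4
```

```bash
python3 st.py
```

```text
t 13.72 holder xy [-77.   -2.5] z 27.5 F_h [-0.5 -1.5] -0.5 yaw err(deg about tool z needed) -0.02 zax [-1.e-04  0.e+00 -1.e+00] grip 0.007
```

send_rows(deltas=[0,0.005,0,0,0,0,-1,0,0.005,0,0,0,0,-1,0,0.005,0,0,0,0,-1,0,0.005,0,0,0,0,-1,0,0.005,0,0,0,0,-1,0,0.005,0,0,0,0,-1,0,0.005,0,0,0,0,-1,0,0.005,0,0,0,0,-1,0,0.005,0,0,0,0,-1])

```text
time: 14.85
ee_pos: [553.4, -5.9, 27.5]
eef_rot: [0.992, 0.123, -0.0, -0.0]
force: [-0.5, 1.2, 0.8]
grip_width: 0.009
finger_force: 0.5
```

send_rows(deltas=[0,0.003,0,0,0,0,-1,0,0.003,0,0,0,0,-1,0,0.003,0,0,0,0,-1])

```text
time: 15.22
ee_pos: [555.5, -14.4, 27.5]
eef_rot: [0.992, 0.123, -0.0, -0.0]
force: [-0.2, 0.5, 1.9]
grip_width: 0.003
finger_force: 0.5
```

send_rows(deltas=[0,0.003,0,0,0,0,-1,0,0.003,0,0,0,0,-1,0,0.003,0,0,0,0,-1])

```text
time: 15.6
ee_pos: [557.7, -23.2, 27.4]
eef_rot: [0.992, 0.123, -0.0, -0.0]
force: [-0.6, 0.8, 0.4]
grip_width: 0.002
finger_force: 0.5
```

```bash
python3 st.py;python3 rod.py r5
```

```text
t 15.6 holder xy [-14.2  -2.5] z 27.4 F_h [-1.  -0.4] 0.4 yaw err(deg about tool z needed) -0.02 zax [-1.e-04  1.e-04 -1.e+00] grip 0.002
```

View pics/r5.png

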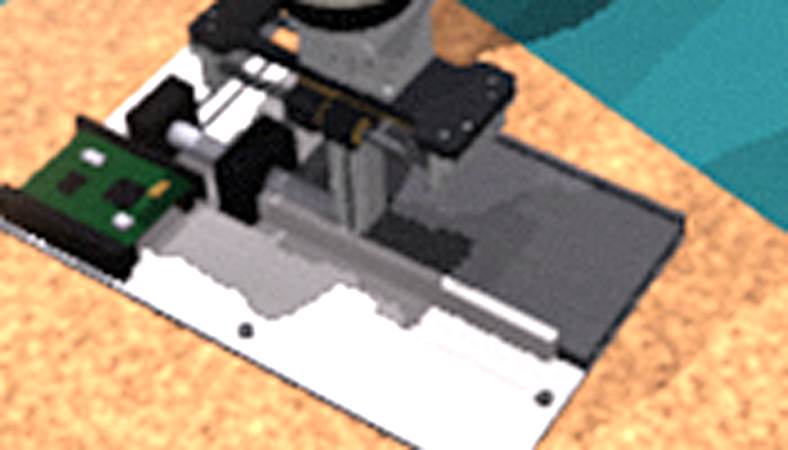

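The rod is through the near lug and its front, at (180,135), has reached the jaw's lug. I'll continue carefully.

send_rows(deltas=[0,0.003,0,0,0,0,-1,0,0.003,0,0,0,0,-1,0,0.003,0,0,0,0,-1])

```text
time: 16.02
ee_pos: [559.9, -32.0, 27.4]
eef_rot: [0.992, 0.123, -0.0, -0.0]
force: [-0.8, 0.9, -1.4]
grip_width: 0.006
finger_force: 0.5
```

send_rows(deltas=[0,0.003,0,0,0,0,-1,0,0.003,0,0,0,0,-1,0,0.003,0,0,0,0,-1])

```text
time: 16.4
ee_pos: [562.1, -40.7, 27.5]
eef_rot: [0.992, 0.123, -0.0, -0.0]
force: [-1.3, 0.6, 1.5]
grip_width: 0.005
finger_force: 0.5
```

send_rows(deltas=[0,0.004,0,0,0,0,-1,0,0.004,0,0,0,0,-1,0,0.004,0,0,0,0,-1])

```text
time: 16.77
ee_pos: [565.1, -52.4, 27.4]
eef_rot: [0.992, 0.123, -0.0, -0.0]
force: [-0.3, 1.9, -0.1]
grip_width: 0.004
finger_force: 0.5
```

```bash
python3 st.py
```

```text
t 16.77 holder xy [15.9 -2.5] z 27.4 F_h [-1.9  0.1] -0.1 yaw err(deg about tool z needed) -0.02 zax [-0.e+00  1.e-04 -1.e+00] grip 0.004
```

send_rows(deltas=[0,0.004,0,0,0,0,-1,0,0.004,0,0,0,0,-1,0,0.003,0,0,0,0,-1])

```text
time: 17.15
ee_pos: [567.8, -63.1, 27.5]
eef_rot: [0.992, 0.123, 0.0, -0.0]
force: [-0.4, 1.0, 0.3]
grip_width: 0.009
finger_force: 0.6
```

send_rows(deltas=[0,0.001,0,0,0,0,-1,0,0.001,0,0,0,0,-1])

```text
time: 17.4
ee_pos: [568.2, -64.7, 27.4]
eef_rot: [0.992, 0.123, -0.0, -0.0]
force: [0.4, 1.7, 0.3]
grip_width: 0.007
finger_force: 0.6
```

send_rows(deltas=[0,0.001,0,0,0,0,-1])

```text
time: 17.52
ee_pos: [568.5, -65.6, 27.4]
eef_rot: [0.992, 0.123, -0.0, -0.0]
force: [1.5, 1.3, 0.0]
grip_width: 0.003
finger_force: 0.6
```

send_rows(deltas=[0,0.001,0,0,0,0,-1])

```text
time: 17.65
ee_pos: [568.7, -66.7, 27.4]
eef_rot: [0.992, 0.123, -0.0, -0.0]
force: [-0.2, 1.5, 1.1]
grip_width: 0.004
finger_force: 0.6
```

```bash
python3 st.py
```

```text
t 17.65 holder xy [30.6 -2.5] z 27.4 F_h [-1.5  0.2] 1.1 yaw err(deg about tool z needed) -0.01 zax [-0.e+00  1.e-04 -1.e+00] grip 0.004
```

send_rows(deltas=[0,0.001,0,0,0,0,-1])

```text
time: 17.77
ee_pos: [569.0, -67.7, 27.5]
eef_rot: [0.992, 0.123, -0.0, -0.0]
force: [0.9, 1.1, 0.1]
grip_width: 0.004
finger_force: 0.6
```

send_rows(deltas=[0,0.001,0,0,0,0,-1])

```text
time: 17.9
ee_pos: [569.2, -68.7, 27.4]
eef_rot: [0.992, 0.123, -0.0, -0.0]
force: [0.2, 1.2, 0.4]
grip_width: 0.006
finger_force: 0.6
```

send_rows(deltas=[0,0.001,0,0,0,0,-1])

```text
time: 18.02
ee_pos: [569.4, -69.7, 27.4]
eef_rot: [0.992, 0.123, -0.0, -0.0]
force: [0.0, 0.7, 0.8]
grip_width: 0.005
finger_force: 0.6
```

send_rows(deltas=[0,0.001,0,0,0,0,-1])

```text
time: 18.15
ee_pos: [569.6, -70.2, 27.4]
eef_rot: [0.992, 0.123, -0.0, -0.0]
force: [-2.1, 6.0, 3.1]
grip_width: 0.002
finger_force: 3.3
```

send_rows(deltas=[0,0.001,0,0,0,0,-1])

```text
time: 18.27
ee_pos: [569.6, -70.2, 27.4]
eef_rot: [0.992, 0.124, -0.0, -0.001]
force: [-4.6, 10.9, 6.4]
grip_width: 0.008
finger_force: 6.1
```

```bash
python3 st.py;python3 rod.py r6
```

```text
t 18.27 holder xy [34.3 -2.5] z 27.4 F_h [-11.7  -1.8] 6.4 yaw err(deg about tool z needed) 0.03 zax [-9.0e-04  1.4e-03 -1.0e+00] grip 0.008
```

View pics/r6.png

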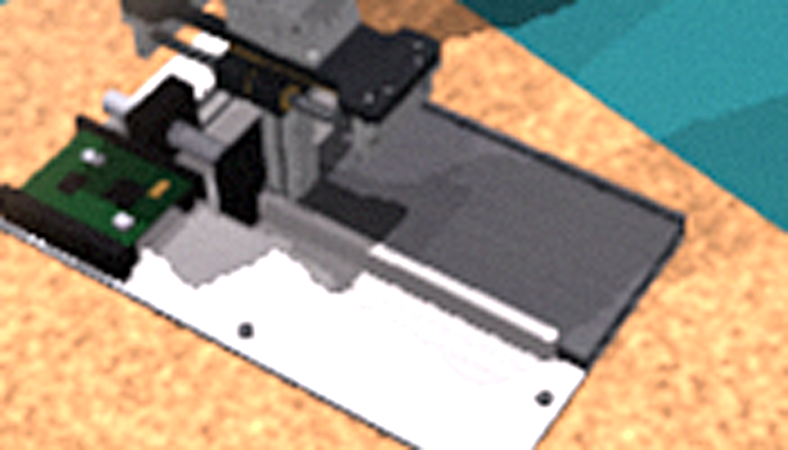

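The rod's front protrudes past the jaw lug at (112,103), and the finger is stopped against the near lug's face at 11 N. I'll retreat straight back, then up, and check.

send_rows(deltas=[0,-0.005,0,0,0,0,-1,0,-0.02,0,0,0,0,-1,0,0,-0.05,0,0,0,-1,-0.04,0,-0.04,0,0,0,-1,-0.055,-0.01,-0.02,0,0,0,-1,-0.055,-0.01,0,0,0,0,-1,-0.055,0,0,0,0,0,-1,0,0,0,0,0,0,-1])

```text
time: 19.32
ee_pos: [357.1, -78.2, 137.4]
eef_rot: [0.992, 0.123, -0.0, 0.001]
force: [1.1, -0.1, 0.0]
grip_width: 0.003
finger_force: 0.0
```

Run:
```python
from h import *
a=cap('scene')['pixels'][190:245,165:260];b=cap('top')['pixels'][150:205,285:380]
x=np.hstack([cv2.convertScaleAbs(cv2.resize(i,None,fx=4.2,fy=4.2,interpolation=cv2.INTER_CUBIC),alpha=1.8) for i in(a,b)])
cv2.imwrite('pics/fin.png',x[:,:799,::-1]);
c=load('scene');p=np.load('pose.npy');t=p[2];M=np.array([[np.sin(t),-np.cos(t)],[np.cos(t),np.sin(t)]])
for x in(45,175):
  pass
# expected vs seen: project rod rear/front ends (holder x=45,175,y=0,z=32) to pixels
for n,o in(('scene',(165,190)),('top',(285,150))):
  c=load(n);f=210/np.tan(np.radians(float(c['vertical_fov']))/2)
  for x in(45,175):
    w=np.r_[p[:2]+M.T@[x,0],32];q=np.linalg.inv(c['extrinsics'])@np.r_[w,1]
    u=float(c['cx'])-f*q[0]/q[2];v=float(c['cy'])+f*q[1]/q[2];print(n,x,((u-o[0])*4.2+(399 if n=='top' else 0)).round(),((v-o[1])*4.2).round())
```

```text
scene 45 278.0 144.0
scene 175 123.0 69.0
top 45 495.0 109.0
top 175 688.0 65.0
```

View pics/fin.png

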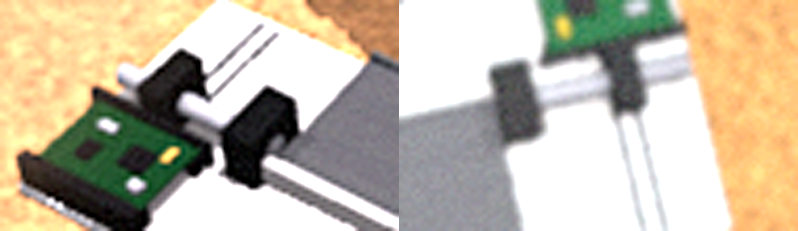

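The rod runs through both lugs. Its front end is at (690,65), where 688,65 is predicted for flush, its rear is at the near lug's face, and the jaw is on the board. I'm handing in.

```bash
python3 -c "
from workcell import manip
print(manip.hand_in())"
```

```text
the job is handed in; nothing more can be done
None
```

The job is handed in at about 19 s: I pushed the jaw home first, then slid the rod through both lugs until its rear was flush with the near lug by finger stop and camera check; the judge's verdict was not returned.

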